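# Isolate the trimming track and sweep its offcuts into the scrap tray

### The arm

A 7-joint arm with a two-finger parallel gripper is mounted at the origin on the work surface. World frame = base frame: x ahead of the robot, y to its left, z up, the work surface at z = 0. Lengths are in m, angles in rad, forces in N, time in s.
With the tool pointing down it reaches from about 0.425 to 0.925 m from the base axis. Payload 6.8 kg.
Tool frame: the origin (TCP) lies at the very end of the fingers, on their centre line; the grasp point (between the pads) lies 19 mm behind it; z points along the fingers, y is the line along which they close (so a half turn about z gives the same grasp; the last joint's range is limited). The gripper opens to 85 mm and grips with 20 to 120 N. Pads are 22 mm wide; open, the fingers measure 114 mm over their backs; the gripper's body (76 mm by 85 mm) begins 54 mm behind the grasp point. The pads swing forward as they close: fully open they stand 13 mm farther back than shut.
Start: joints at [1.143, 0.477, 0.022, 1.555, -0.011, 1.109, -0.083], TCP at [0.212, -0.641, 0.231] pointing down, gripper open.
Joint ranges: [-2.96, 2.96], [-0.34, 2.1], [-1.41, 1.46], [0.24, 2.44], [-1.37, 4.51], [0.17, 1.92], [-2.96, 2.96]. Speed limits (rad/s): [2.39, 2.39, 3.14, 3.14, 3.14, 3.14, 3.14].

### API

Orientations are given as a rotation vector (axis times angle).
In Python, from bench import r gives the robot as it stands. The module is installed in compiled form; this text tells all that it offers.
- The arm moves only by the tool servo_tool, never from a script. Its argument "commands" is a list of rows, each a list of 7 numbers: the turn, a rotation vector about the world's x, y, z in degrees, then the shift along the world's x, y, z in mm, then the closure, from 0 (fully open) to 1 (shut). A call has 1 to 5 rows; each row is the pose to reach, as a shift and turn from the pose commanded when the call began; what a row does not reach only later rows make up. A row lasts 1/12 s, in which the tool goes at most 41.7 mm and 7.16 degrees, less where a joint would pass 70% of its speed; a pose out of reach is approached as far as the arm can. A call with a gripper value outside its range is refused whole. The fingers move at their own pace and stop on an object; "force" is the grip in N (left out, the last holds). Time passes only in rows, so rows that repeat a pose let the fingers close. It gives the time, the measured TCP pose, the force, the opening and the grip force at its end, in the units of the state.
- r.get_obs(): the state, without advancing time (a new reading comes with each control period).
- r.grab_frame(name): name is "scene" or "top"; returns (picture, depth): 400x640x3 uint8, blue, green, red; 400x640 float32, m along the optical axis (not along the pixel's ray), 0 where there is no reading.
- r.camera_info(name): a dict with "vertical_fov" (degrees; the focal length in pixels is half the picture's height over the tangent of half this angle, whatever the lens; pixels are square), "cx", "cy" (the principal point, pixels), "D" ([k1, k2, p1, p2, k3] as OpenCV has them; the pictures are not rectified), "cam_to_world" (4x4, takes a point from camera to world coordinates). Camera axes: x right, y up, looking along -z (the intrinsics and any distortion apply to the point x, -y, -z); pixel columns grow to the right and rows downward; lengths in m; the calibration is good to about 2 mm. A picture is of the moment at which its call begins. camera_info takes no time and is no camera call.
- r.hand_in(): hands the job in; it is judged then, once.
The state is a dict: "clock": time; "joints": joint angles; "qvel": joint speeds; "tau": joint torques, N m; "tcp_pos": TCP position; "orientation": TCP orientation; "contact_force": force on the tool from outside, world axes, zero at the start; "moment": the same for the moment, N m; "grip_width": finger opening in m; "gripper_force": force on a finger pad.
Only numpy, scipy, OpenCV 4.12 (cv2) and the standard library are available. Lean on these libraries where they do the work, as an engineer would, in place of code of your own. Each camera call takes 0.05 s, during which the arm holds its last target. There are 200 camera calls.

### The job

First flip the isolator's lever to off. Then take the squeegee from its rack, feel for the track's plate with its blade without pressing hard, and sweep all six plastic offcuts along the track and over its end into the red scrap tray, with the squeegee only and not the fingers. Hang the squeegee back in its rack, and leave the finished modules, the yellow tray and the tape dispenser as they are.

Things in the scene. Friction and masses are not known exactly. Their poses are not given: they have to be found in the camera images.
- track: The trimming track: fixed raised aluminium plate, 150 (x) by 300 mm (y). Origin: centre of its underside, on the table; the plate's top is 50 mm above it. Two blue rails along its y at the -x and +x edges rise 14 mm above the plate; the channel between them is 122 mm wide (x from -61 to +61 mm). Both ends (y = +-150 mm) are open and drop off.
- scrap_tray: The red scrap tray: fixed, open on top, 150 x 110 x 36 mm (x, y, z), walls and floor 4 mm. Origin at the centre of its underside on the table. It stands against one open end of the track (at track y = +208 or -208 mm, which end varies); its rim is 14 mm below the plate's top.
- parts_tray: The yellow tray of finished parts: same size and origin as the red tray, standing at the other end of the track. It holds the two modules. Nothing may be swept here.
- rack: The squeegee's rack: fixed, origin at the centre of its underside on the table. Two white cheeks at y = +-75 mm (20 mm thick, inner faces 130 mm apart), flat tops 72 mm above the table; lips 10 mm high at x = +-22 mm leave a 34 mm wide notch on each. The ends of the squeegee's bar lie in these notches, the blade hangs free between the cheeks.
- squeegee: Hand squeegee, 0.24 kg. Origin: underside centre of its black bar, 20 (x) x 170 (y) x 16 mm. On it a blue grip block, 22 (x) x 60 (y) mm, top 61 mm above the origin: grip across x. Below it a white blade, 4 (x) x 104 (y) mm, sprung: yields up to 4 mm at 2.5 N per mm. Its clamp setting varies: the edge is 25 to 60 mm below the origin, not measured. Hangs along the rack's y.
- isolator_base: The track's isolator: a fixed yellow box 70 x 90 x 55 mm (x, y, z), origin at the centre of its underside on the table. The lever turns about the box's x axis, pivot 60 mm above the table; two dark cheeks 12 mm wide at x = +-18 mm flank its foot up to 66 mm. A green dot marks the off (+y) side, a red dot the on (-y) side.
- isolator (a joint): Angle of the isolator's red-headed lever, rad: 0 = on, leaning 0.6 rad from upright towards the box's -y; 1.2 = off, leaning as far towards +y. Beyond the middle it falls to the stop by its own weight.
- isolator_tip (a point): The end of the lever, on its axis, 82 mm from the pivot. The red head is 22 mm across and takes up the last 32 mm.
- offcut1: A loose orange offcut lying on the track plate: a stepped plastic offcut, 24 x 18 x 6 mm with a 10 mm wide step up to 10 mm at its -x end. 12 g. Origin at the centre of its underside as it lies at the start.
- offcut2: A loose yellow offcut lying on the track plate: a plastic block, 22 x 18 x 8 mm. 12 g. Origin at the centre of its underside as it lies at the start.
- offcut3: A loose orange offcut lying on the track plate: a plastic disc 20 mm across, 8 mm thick, with a 6 mm square nub 2 mm high on top. 12 g. Origin at the centre of its underside as it lies at the start.
- offcut4: A loose orange offcut lying on the track plate: a plastic block, 22 x 18 x 8 mm. 12 g. Origin at the centre of its underside as it lies at the start.
- offcut5: A loose yellow offcut lying on the track plate: a stepped plastic offcut, 24 x 18 x 6 mm with a 10 mm wide step up to 10 mm at its -x end. 12 g. Origin at the centre of its underside as it lies at the start.
- offcut6: A loose yellow offcut lying on the track plate: a plastic disc 20 mm across, 8 mm thick, with a 6 mm square nub 2 mm high on top. 12 g. Origin at the centre of its underside as it lies at the start.
- module1: A finished module (bystander): a black 50 x 80 x 9 mm slab with a glass face, in the yellow tray. Origin at the centre of its underside.
- module2: A second finished module (bystander), the same, in the yellow tray.
- dispenser: A blue tape dispenser (bystander), 60 x 130 x 92 mm, loose on the table near the far left corner. Origin at the centre of its underside.
Not all that is in view belongs to the job. What is meant by the isolator_base is not pink or turquoise, and is the larger of those in its own colour.

How it is judged:
On the way, in this order (a step that is already met when the one before it is completed fails the run):
1. the isolator is off (value of joint isolator above 1.05 rad), for 0.2 s.
2. the squeegee is lifted out of its rack (z of squeegee in the frame of rack above 0.095 m), for 0.1 s.
3. all six offcuts lie in the red scrap tray (x of offcut1 in the frame of scrap_tray between -0.072 and 0.072 m and y of offcut1 in the frame of scrap_tray between -0.053 and 0.053 m and z of offcut1 in the frame of scrap_tray between -0.002 and 0.046 m and x of offcut2 in the frame of scrap_tray between -0.072 and 0.072 m and y of offcut2 in the frame of scrap_tray between -0.053 and 0.053 m and z of offcut2 in the frame of scrap_tray between -0.002 and 0.046 m and x of offcut3 in the frame of scrap_tray between -0.072 and 0.072 m and y of offcut3 in the frame of scrap_tray between -0.053 and 0.053 m and z of offcut3 in the frame of scrap_tray between -0.002 and 0.046 m and x of offcut4 in the frame of scrap_tray between -0.072 and 0.072 m and y of offcut4 in the frame of scrap_tray between -0.053 and 0.053 m and z of offcut4 in the frame of scrap_tray between -0.002 and 0.046 m and x of offcut5 in the frame of scrap_tray between -0.072 and 0.072 m and y of offcut5 in the frame of scrap_tray between -0.053 and 0.053 m and z of offcut5 in the frame of scrap_tray between -0.002 and 0.046 m and x of offcut6 in the frame of scrap_tray between -0.072 and 0.072 m and y of offcut6 in the frame of scrap_tray between -0.053 and 0.053 m and z of offcut6 in the frame of scrap_tray between -0.002 and 0.046 m), for 0.2 s.
At the end, for the whole second after the job is handed in: All six offcuts rest in the red tray, within its walls and under 46 mm. The squeegee rests in the rack, within 12 mm across and 20 mm along the notches, underside of bar 67 to 77 mm up, upright within 0.1 rad. Isolator off (over 1.05 rad). Modules and dispenser within 30 mm of their start (all of step 3 and linear speed of each of offcut1, offcut2, offcut3, offcut4, offcut5, offcut6, squeegee below 0.02 m/s and x of squeegee in the frame of rack between -0.012 and 0.012 m and y of squeegee in the frame of rack between -0.02 and 0.02 m and z of squeegee in the frame of rack between 0.067 and 0.077 m and angle between squeegee's own z axis and vertical below 0.1 rad and value of joint isolator above 1.05 rad and distance of each of module1, module2, dispenser from where it was at the start of the episode below 0.03 m); the robot touches nothing.
It fails at once if an offcut is moved more than 15 mm while the isolator is not off (below 0.9 rad) (value of joint isolator below 0.9 rad and distance of any of offcut1, offcut2, offcut3, offcut4, offcut5, offcut6 from where it was at the start of the episode above 0.015 m).
It fails at once if the fingers touch an offcut (over 0.5 N) (contact force between the fingers and offcut1 above 0.5 N or contact force between the fingers and offcut2 above 0.5 N or contact force between the fingers and offcut3 above 0.5 N or contact force between the fingers and offcut4 above 0.5 N or contact force between the fingers and offcut5 above 0.5 N or contact force between the fingers and offcut6 above 0.5 N).
It fails at once if the squeegee presses on the track with more than 25 N (contact force between squeegee and track above 25 N).
It fails at once if a module or the tape dispenser is moved more than 30 mm (distance of any of module1, module2, dispenser from where it was at the start of the episode above 0.03 m).
It also fails if it takes over 67 s, if anything falls off the work surface, if the arm or the gripper's body presses on something with over 40 N, if the wrist force passes 120 N, or if a joint passes its speed limit or range.

## Working session

There is one attempt and no reset: what is moved stays moved. The work goes in short steps, Python scripts to look and compute and a tool call to move; the robot and the scene stay as the last step left them, time stands still between calls to the robot, and variables do not carry over. Pictures are saved under pics/ and viewed, at most 10 in all, crops included, and the job is handed in when it is done.

Besides the shell and the picture viewer there is one more tool, called after "Emit:" as name(argument=value, ...), one argument or row to a line, values as JSON. servo_tool: Moves the arm, as the interface text tells. Its arguments: {"type":"object","properties":{"commands":{"type":"array"},"force":{"type":"number"}},"required":["commands"]}

```bash
mkdir -p pics; cat > h.py <<'E'
import numpy as np, cv2
from bench import r
def grab(n,f=None):
    im,d=r.grab_frame(n)
    if f: cv2.imwrite('pics/'+f,im)
    return im,d
def cam(n):
    c=r.camera_info(n); f=200/np.tan(np.radians(c['vertical_fov'])/2)
    K=np.array([[f,0,c['cx']],[0,f,c['cy']],[0,0,1]]); return K,np.array(c['D'],float),np.array(c['cam_to_world'])
def ray(n,uv):
    K,D,T=cam(n); p=cv2.undistortPoints(np.array(uv,float).reshape(-1,1,2),K,D).reshape(-1,2)
    d=np.c_[p[:,0],-p[:,1],-np.ones(len(p))]
    return T[:3,3],d@T[:3,:3].T
def plane(n,uv,z):
    o,d=ray(n,uv); return o+d*((z-o[2])/d[:,2])[:,None]
def pts(n,uv,depth):   # uv -> world by depth
    uv=np.array(uv).reshape(-1,2); o,d=ray(n,uv); z=depth[uv[:,1].astype(int),uv[:,0].astype(int)]
    return o+d*z[:,None]
def cloud(n,depth):
    v,u=np.mgrid[:400,:640]; P=pts(n,np.c_[u.ravel(),v.ravel()],depth).reshape(400,640,3); P[depth==0]=np.nan; return P
E
python3 - <<'E'
from h import *
for n in ('scene','top'):
    im,d=grab(n,n+'0.png'); np.savez('pics/'+n+'0.npz',im=im,d=d); print(n,cam(n))
print(r.get_obs())
E
```

```text
scene (array([[446.11216879,   0.        , 311.96166709],
       [  0.        , 446.11216879, 201.39205221],
       [  0.        ,   0.        ,   1.        ]]), array([-0.11223633,  0.        ,  0.        ,  0.        ,  0.        ]), array([[-0.87551483, -0.37868897,  0.30011406,  0.9850478 ],
       [ 0.48316575, -0.69250674,  0.53571006,  0.6400156 ],
       [ 0.00496352,  0.61402694,  0.78926946,  1.00661468],
       [ 0.        ,  0.        ,  0.        ,  1.        ]]))
top (array([[435.53058119,   0.        , 318.99156395],
       [  0.        , 435.53058119, 204.26892135],
       [  0.        ,   0.        ,   1.        ]]), array([0.0199191, 0.       , 0.       , 0.       , 0.       ]), array([[ 0.01114347,  0.98295208, -0.18352393,  0.42977312],
       [-0.99977681,  0.00765802, -0.01968962,  0.02683365],
       [-0.01794852,  0.18370238,  0.98281803,  1.10500499],
       [ 0.        ,  0.        ,  0.        ,  1.        ]]))
{'clock': 0.1, 'joints': array([ 1.14289827,  0.47772619,  0.02237622,  1.55635775, -0.01148118,
        1.10931153, -0.08312418]), 'qvel': array([ 2.43470287e-04, -3.02243679e-04,  6.49720712e-05, -2.46762401e-03,
        1.98890293e-03, -6.92821776e-05, -3.92235189e-04]), 'tau': array([ 4.46890161e-03, -5.97757781e+01,  1.61398284e+00, -2.81952953e+01,
        1.28873368e-02,  5.05330929e-03,  2.87999001e-05]), 'tcp_pos': array([ 0.21199675, -0.64027541,  0.23041555]), 'orientation': array([-3.09992227e+00, -4.99901874e-01,  6.56078717e-04]), 'contact_force': array([-0.1462827 , -0.20903885, -0.10090162]), 'moment': array([-0.03721933, -0.02842132, -0.01600202]), 'gripper_force': 0.0, 'grip_width': 0.08562328464988109}
```

View pics/scene0.png

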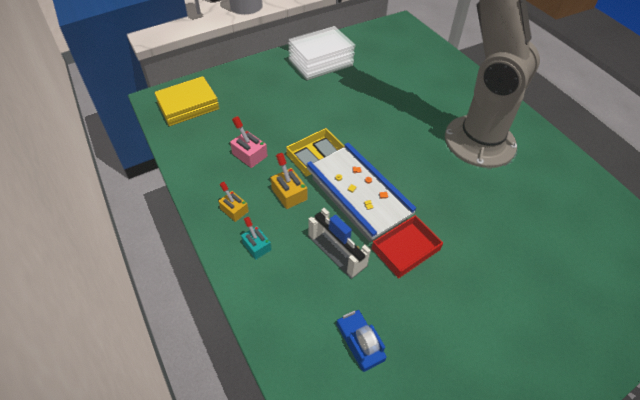

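View pics/top0.png

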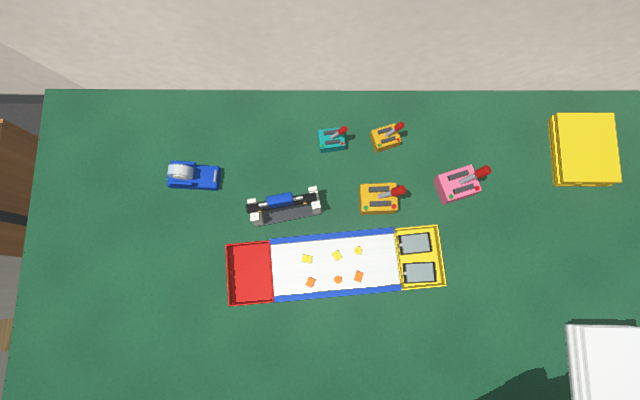

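The scene view (and top view) shows the red tray on the +y end of the track (top: 250,272), the yellow tray with modules at (420,257), the rack and squeegee at (283,203), the large yellow isolator at (380,198) with its red head at (399,191), the dispenser at (193,177), and six offcuts around (335,265).

```bash
cat > m.py <<'E'
from h import *
def load(n):
    z=np.load(f'pics/{n}0.npz'); return z['im'],z['d']
im,d=load('top'); P=cloud('top',d); hsv=cv2.cvtColor(im,cv2.COLOR_BGR2HSV); H,S,V=[hsv[...,i].astype(int) for i in range(3)]
ims,ds=load('scene'); Ps=cloud('scene',ds); hs=cv2.cvtColor(ims,cv2.COLOR_BGR2HSV); Hs,Ss,Vs=[hs[...,i].astype(int) for i in range(3)]
def box(m,b): 
    k=np.zeros_like(m); k[b[1]:b[3],b[0]:b[2]]=True; return m&k
def st(name,Q,zlo=None,zhi=None):
    Q=Q[np.isfinite(Q[:,0])]
    if zlo is not None: Q=Q[(Q[:,2]>zlo)&(Q[:,2]<zhi)]
    if len(Q)<5: print(name,len(Q));return
    (c,s,a)=cv2.minAreaRect((Q[:,:2]*1000).astype(np.float32))
    print(name,len(Q),'c',np.round(c,1),'s',np.round(s,1),'a',round(a,2),'z med',np.round(np.percentile(Q[:,2],[5,50,95])*1000,1))
blue=(H>100)&(H<130)&(S>120); red=((H<6)|(H>174))&(S>150); yel=(H>15)&(H<35)&(S>120); white=(S<60)&(V>150)
blueS=(Hs>100)&(Hs<130)&(Ss>120); redS=((Hs<6)|(Hs>174))&(Ss>150); yelS=(Hs>13)&(Hs<35)&(Ss>120); whS=(Ss<60)&(Vs>130)
st('rail top',P[box(blue,(262,225,405,305))],.055,.075)
st('plate top',P[box(white,(265,230,400,300))],.04,.058)
st('rail scene',Ps[box(blueS,(300,140,420,240))],.055,.075)
st('plate scene',Ps[box(whS,(300,140,420,240))],.04,.058)
st('red tray top',P[box(red,(215,235,280,310))],.025,.045)
st('ytray top',P[box(yel,(395,220,450,295))],.025,.045)
st('grip top',P[box(blue,(240,180,325,225))])
st('grip topz',P[box(blue,(240,180,325,225))],.123,.145)
st('grip scene',Ps[box(blueS,(310,200,360,250))])
st('grip scene z',Ps[box(blueS,(310,200,360,250))],.123,.145)
st('rack white top',P[box(white,(240,180,330,228))],.066,.095)
st('rack white scene',Ps[box(whS,(300,200,375,280))],.066,.095)
orange=(H>10)&(H<35)&(S>120)
st('iso box top',P[box(orange,(350,175,405,220))],.045,.062)
st('iso box scene',Ps[box((Hs>10)&(Hs<35)&(Ss>120),(265,165,310,210))],.045,.062)
st('head top',P[box(red,(385,180,410,200))])
st('head scene',Ps[box(redS,(270,150,292,175))])
E
python3 m.py
```

```text
rail top 1413 c [480.8  10.6] s [149.9 298.6] a 5.89 z med [60.6 63.8 66.7]
plate top 6010 c [481.   10.4] s [122.2 301.3] a 5.86 z med [46.5 49.7 53. ]
rail scene 1031 c [482.   10.7] s [155.1 299.8] a 5.93 z med [57.2 62.5 65.6]
plate scene 3174 c [542.3  18.3] s [256.5 306.5] a 8.19 z med [45.6 48.9 52.1]
red tray top 370 c [459.6 217.3] s [149.1 109.1] a 5.84 z med [28.2 35.5 39.2]
ytray top 405 c [ 502.1 -198. ] s [149.4 110.7] a 5.8 z med [27.3 34.6 38.2]
grip top 334 c [639.1 141.4] s [53.9 58.5] a 11.8 z med [ 96.  132.  135.2]
grip topz 256 c [624.3 138.3] s [23.1 58.5] a 10.23 z med [127.5 132.6 135.4]
grip scene 522 c [587.1 104.3] s [158.   68.2] a 48.0 z med [ 59.  114.4 133.4]
grip scene z 213 c [627.7 138.9] s [24.1 59.9] a 10.28 z med [126.4 131.2 133.9]
rack white top 244 c [622.9 133.9] s [ 54.9 169. ] a 11.6 z med [70.4 80.3 86.2]
rack white scene 197 c [625. 132.] s [ 55.6 172.8] a 12.09 z med [68.2 78.9 83.5]
iso box top 670 c [646.  -97.8] s [70.7 91.4] a 3.26 z med [50.6 54.4 57.7]
iso box scene 405 c [649.3 -97.1] s [71.4 91.5] a 3.83 z med [48.3 53.2 57.5]
head top 113 c [ 657.  -145.5] s [26.7 54.3] a 45.28 z med [108.6 123.9 131.8]
head scene 82 c [ 617.9 -167.8] s [117.8  34.5] a 53.56 z med [ 59.2 120.2 130.9]
```

```bash
python3 - <<'E'
import cv2
a=cv2.imread('pics/top0.png')[165:310,220:450]; cv2.imwrite('pics/c.png',cv2.resize(a,None,fx=3.4,fy=3.4,interpolation=cv2.INTER_CUBIC))
E
```

```text
(no output)
```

View pics/c.png

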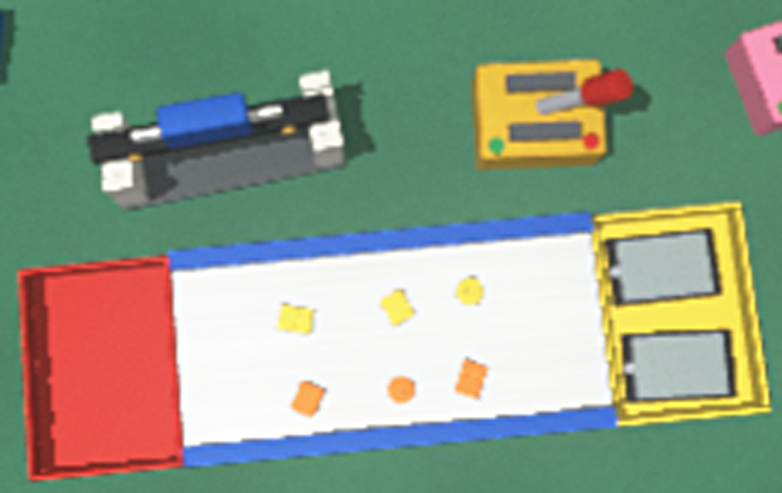

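Emit:
servo_tool(
  commands=[
    [0,0,3.8,22,22,-4,1],
    [0,0,7.5,44,45,-8,1],
    [0,0,11.3,66,67,-12,1],
    [0,0,15,88,90,-16,1],
    [0,0,18.8,110,112,-20,1],
  ],
)

```text
clock: 0.52
tcp_pos: [0.3229, -0.5273, 0.2107]
orientation: [-2.976, -1.004, 0.0]
contact_force: [-0.4, 0.0, -0.4]
grip_width: 0.0256
gripper_force: 0.0
```

Emit:
servo_tool(
  commands=[
    [0,0,3.8,22,22,0,1],
    [0,0,7.5,44,45,0,1],
    [0,0,11.3,66,67,0,1],
    [0,0,15,88,90,0,1],
    [0,0,18.8,110,112,0,1],
  ],
)

```text
clock: 0.93
tcp_pos: [0.4329, -0.4152, 0.211]
orientation: [-2.772, -1.477, 0.0]
contact_force: [0.2, -0.9, 0.7]
grip_width: -0.0001
gripper_force: 0.0
```

Emit:
servo_tool(
  commands=[
    [0,0,3.8,22,22,0,1],
    [0,0,7.5,44,45,0,1],
    [0,0,11.3,66,67,0,1],
    [0,0,15,88,90,0,1],
    [0,0,18.8,110,112,0,1],
  ],
)

```text
clock: 1.35
tcp_pos: [0.5428, -0.3033, 0.2109]
orientation: [-2.493, -1.91, 0.001]
contact_force: [-0.9, -1.0, 0.3]
grip_width: 0.0004
gripper_force: 0.0
```

Emit:
servo_tool(
  commands=[
    [0,0,3.8,22,22,0,1],
    [0,0,7.5,44,44,0,1],
    [0,0,11.3,66,66,0,1],
    [0,0,15,87,88,0,1],
    [0,0,18.8,108,110,0,1],
  ],
)

```text
clock: 1.77
tcp_pos: [0.6508, -0.1936, 0.2108]
orientation: [-2.148, -2.291, 0.001]
contact_force: [-0.1, -0.2, 0.5]
grip_width: 0.0
gripper_force: 0.0
```

Emit:
servo_tool(
  commands=[
    [0,0,0,0,0,-30,1],
    [0,0,0,0,0,-60,1],
    [0,0,0,0,0,-85,1],
    [0,0,0,0,0,-105,1],
    [0,0,0,0,0,-111,1],
  ],
)

```text
clock: 2.18
tcp_pos: [0.6474, -0.1943, 0.0959]
orientation: [-2.148, -2.285, 0.005]
contact_force: [-0.4, -1.1, -0.2]
grip_width: -0.0001
gripper_force: 0.0
```

Emit:
servo_tool(
  commands=[
    [0,0,0,0,12,0,1],
    [0,0,0,0,24,0,1],
    [0,0,0,0,34,0,1],
    [0,0,0,0,44,0,1],
    [0,0,0,0,54,0,1],
  ],
)

```text
clock: 2.6
tcp_pos: [0.6513, -0.1398, 0.1022]
orientation: [2.15, 2.287, 0.002]
contact_force: [-0.3, -2.6, 2.2]
grip_width: 0.0003
gripper_force: 0.9
```

Emit:
servo_tool(
  commands=[
    [0,0,0,0,10,0,1],
    [0,0,0,0,20,0,1],
    [0,0,0,0,30,0,1],
    [0,0,0,0,40,0,1],
    [0,0,0,0,50,0,1],
  ],
)

```text
clock: 3.02
tcp_pos: [0.6498, -0.0898, 0.1]
orientation: [-2.151, -2.289, 0.001]
contact_force: [0.9, -19.5, 1.3]
grip_width: -0.0004
gripper_force: 13.4
```

Emit:
servo_tool(
  commands=[
    [0,0,0,0,0,0,1],
    [0,0,0,0,-15,5,1],
    [0,0,0,0,-30,30,1],
    [0,0,0,0,-30,65,1],
    [0,0,0,0,-30,100,1],
  ],
)

```text
clock: 3.43
tcp_pos: [0.6491, -0.1211, 0.2]
orientation: [-2.152, -2.285, 0.002]
contact_force: [0.9, 0.2, 0.3]
grip_width: 0.0002
gripper_force: 0.0
```

```bash
python3 - <<'E'
from h import *
im,d=grab('scene'); a=im[130:260,220:400]; cv2.imwrite('pics/d.png',cv2.resize(a,None,fx=3.5,fy=3.5,interpolation=cv2.INTER_CUBIC))
E
```

```text
(no output)
```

View pics/d.png

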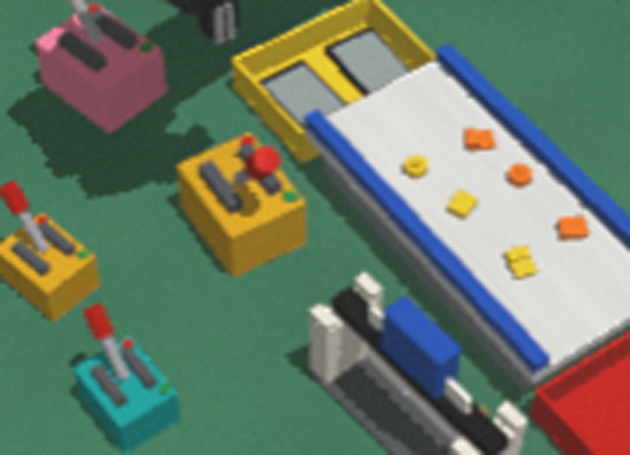

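The crop shows the isolator head now at (263,160), right of the box's middle, on the green-dot side; I'll confirm its position by depth.

```bash
cat >> h.py <<'E'
def head():
    im,d=grab('scene'); h=cv2.cvtColor(im,cv2.COLOR_BGR2HSV).astype(int); P=cloud('scene',d)
    m=((h[...,0]<6)|(h[...,0]>174))&(h[...,1]>150)&(P[...,2]>.1)&(abs(P[...,0]-.647)<.05)&(abs(P[...,1]+.097)<.1)
    return np.median(P[m],0),m.sum()
E
python3 -c "
from h import *
print(head())"
```

```text
(array([ 0.64934046, -0.05441262,  0.12580783]), np.int64(57))
```

Emit:
servo_tool(
  commands=[
    [0,0,1.4,-5,26,0,0],
    [0,0,2.7,-9,52,0,0],
    [0,0,4,-14,78,0,0],
    [0,0,5.4,-19,104,0,0],
    [0,0,6.8,-23,130,0,0],
  ],
)

```text
clock: 3.95
tcp_pos: [0.6263, 0.0115, 0.1998]
orientation: [-2.01, -2.413, -0.0]
contact_force: [0.3, -0.4, -0.6]
grip_width: 0.0605
gripper_force: 0.0
```

Emit:
servo_tool(
  commands=[
    [0,0,0,0,26,0,0],
    [0,0,0,0,52,0,0],
    [0,0,0,0,78,0,0],
    [0,0,0,0,104,0,0],
    [0,0,0,0,130,0,0],
  ],
)

```text
clock: 4.37
tcp_pos: [0.6264, 0.1416, 0.1998]
orientation: [-2.011, -2.412, 0.0]
contact_force: [-0.1, -0.4, 0.2]
grip_width: 0.0856
gripper_force: 0.0
```

Emit:
servo_tool(
  commands=[
    [0,0,0,0,0,-30,0],
    [0,0,0,0,0,-60,0],
    [0,0,0,0,0,-85,0],
    [0,0,0,0,0,-100,0],
    [0,0,0,0,0,-105,0],
  ],
)

```text
clock: 4.78
tcp_pos: [0.6246, 0.1396, 0.0917]
orientation: [-2.009, -2.41, 0.007]
contact_force: [-1.4, -0.8, -0.6]
grip_width: 0.0853
gripper_force: 0.0
```

Emit:
servo_tool(
  commands=[
    [0,0,0,0,0,0,0.5],
    [0,0,0,0,0,0,0.8],
    [0,0,0,0,0,0,1],
    [0,0,0,0,0,0,1],
    [0,0,0,0,0,0,1],
  ],
  force=80,
)

```text
clock: 5.2
tcp_pos: [0.6279, 0.1394, 0.0965]
orientation: [2.012, 2.411, 0.003]
contact_force: [0.7, 0.1, 0.2]
grip_width: 0.0253
gripper_force: 0.0
```

Emit:
servo_tool(
  commands=[
    [0,0,0,0,0,0,1],
    [0,0,0,0,0,0,1],
    [0,0,0,0,0,0,1],
  ],
)

```text
clock: 5.45
tcp_pos: [0.6278, 0.1393, 0.0964]
orientation: [2.012, 2.411, 0.002]
contact_force: [-1.3, -0.5, 5.9]
grip_width: 0.0209
gripper_force: 78.9
```

Emit:
servo_tool(
  commands=[
    [0,0,0,0,0,15,1],
    [0,0,0,0,0,35,1],
    [0,0,0,0,0,60,1],
    [0,0,0,0,0,85,1],
    [0,0,0,0,0,100,1],
  ],
)

```text
clock: 5.87
tcp_pos: [0.6276, 0.1394, 0.1974]
orientation: [2.012, 2.412, 0.002]
contact_force: [0.4, -0.8, -2.6]
grip_width: 0.0208
gripper_force: 78.6
```

Emit:
servo_tool(
  commands=[
    [0,0,5.7,-9,-16,0,1],
    [0,0,11.4,-18,-32,0,1],
    [0,0,17.1,-27,-48,0,1],
    [0,0,22.8,-36,-64,0,1],
    [0,0,28.5,-45,-79,0,1],
  ],
)

```text
clock: 6.28
tcp_pos: [0.5811, 0.059, 0.1945]
orientation: [-1.35, -2.836, 0.002]
contact_force: [0.1, -0.3, -4.2]
grip_width: 0.0209
gripper_force: 78.7
```

Emit:
servo_tool(
  commands=[
    [0,0,5.7,-9,-16,0,1],
    [0,0,11.4,-18,-32,0,1],
    [0,0,17.1,-27,-48,0,1],
    [0,0,22.8,-36,-64,0,1],
    [0,0,28.5,-45,-79,0,1],
  ],
)

```text
clock: 6.7
tcp_pos: [0.536, -0.02, 0.1947]
orientation: [-0.61, -3.08, 0.001]
contact_force: [0.2, -1.2, -2.7]
grip_width: 0.0213
gripper_force: 78.7
```

Emit:
servo_tool(
  commands=[
    [0,0,5.7,-9,-16,0,1],
    [0,0,11.4,-18,-32,0,1],
    [0,0,17.1,-27,-48,0,1],
    [0,0,22.8,-36,-64,0,1],
    [0,0,28.5,-45,-80,0,1],
  ],
)

```text
clock: 7.12
tcp_pos: [0.491, -0.0996, 0.1948]
orientation: [0.167, -3.136, -0.0]
contact_force: [0.2, -1.0, -3.4]
grip_width: 0.021
gripper_force: 78.7
```

```bash
python3 - <<'E'
from h import *
o=r.get_obs(); print({k:np.round(v,4) for k,v in o.items()})
im,d=grab('scene'); np.savez('pics/s1.npz',im=im,d=d); a=im[70:270,250:490]; cv2.imwrite('pics/e.png',cv2.resize(a,None,fx=2.8,fy=2.8,interpolation=cv2.INTER_CUBIC))
print(r.get_obs()['contact_force'])
E
```

```text
{'clock': np.float64(7.1167), 'joints': array([ 0.7645,  0.3405, -0.8221,  1.9597,  0.3015,  0.9682,  1.4745]), 'qvel': array([ 0.6311, -0.0704, -0.225 ,  0.1428,  0.0125, -0.0339,  1.5555]), 'tau': array([ -4.3886, -40.7437,  -6.4389, -25.9165,  -0.0474,   0.0731,
        -2.0918]), 'tcp_pos': array([ 0.491 , -0.0996,  0.1948]), 'orientation': array([ 0.1671, -3.1359, -0.    ]), 'contact_force': array([ 0.223 , -1.0442, -3.4054]), 'moment': array([ 0.0051, -0.0107,  0.0087]), 'gripper_force': np.float64(78.6885), 'grip_width': np.float64(0.021)}
[-2.85951975 -2.97165709 -3.37954444]
```

View pics/e.png

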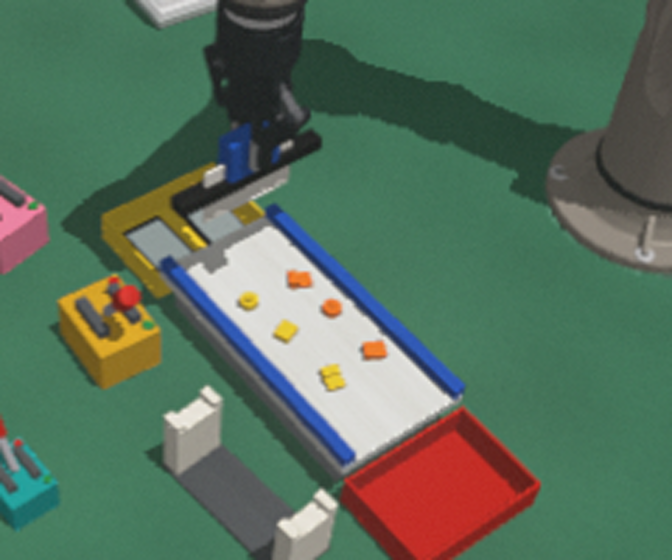

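The squeegee is held over the yellow end of the track with its bar across the channel (crop 245,170) and the blade below (245,195); the offcuts are undisturbed. I'll estimate the blade's edge and offcuts roughly before feeling.

```bash
python3 - <<'E'
from h import *
z=np.load('pics/s1.npz'); im,d=z['im'],z['d']; P=cloud('scene',d); h=cv2.cvtColor(im,cv2.COLOR_BGR2HSV).astype(int)
t=np.radians(5.88); L=(P[...,:2]-[.481,.0106])@np.array([[np.cos(t),-np.sin(t)],[np.sin(t),np.cos(t)]])
m=(abs(L[...,1]+.110)<.025)&(abs(L[...,0])<.1)&(P[...,2]>.08)&(P[...,2]<.19)&(h[...,1]<70)&(h[...,2]>110)
print('blade n',m.sum(),np.percentile(P[m][:,2],[1,5,25,50,95]),'x',np.percentile(L[m][:,0],[1,99]),'y',np.median(L[m][:,1]))
b=(abs(L[...,1]+.110)<.025)&(abs(L[...,0])<.12)&(P[...,2]>.14)&(P[...,2]<.21)&(h[...,2]<60)
print('bar x',np.percentile(L[b][:,0],[1,99]))
o=(h[...,0]>5)&(h[...,0]<35)&(h[...,1]>130)&(abs(L[...,0])<.061)&(abs(L[...,1])<.14)&(P[...,2]>.045)&(P[...,2]<.07)
print('offcuts x',np.percentile(L[o][:,0],[0,100]),'y',np.percentile(L[o][:,1],[0,2,100]))
E
```

```text
blade n 171 [0.13679279 0.13970773 0.1441651  0.1499308  0.18614081] x [-0.05050121  0.05268874] y -0.1097023626246921
bar x [-0.08380131  0.08567423]
offcuts x [-0.04807557  0.03700172] y [-0.06805404 -0.06479845  0.07533727]
```

Emit:
servo_tool(
  commands=[
    [0,0,0,0,0,-20,1],
    [0,0,0,0,0,-40,1],
    [0,0,0,0,0,-58,1],
    [0,0,0,0,0,-70,1],
    [0,0,0,0,0,-76,1],
  ],
)

```text
clock: 7.58
tcp_pos: [0.4909, -0.0987, 0.1175]
orientation: [0.159, -3.135, -0.001]
contact_force: [-0.1, 0.1, -3.8]
grip_width: 0.0213
gripper_force: 79.0
```

Emit:
servo_tool(
  commands=[
    [0,0,0,0,0,0,1],
    [0,0,0,0,0,0,1],
    [0,0,0,0,0,-1,1],
    [0,0,0,0,0,-2,1],
    [0,0,0,0,0,-2,1],
  ],
)

```text
clock: 8.0
tcp_pos: [0.4926, -0.0989, 0.1178]
orientation: [-0.159, 3.137, -0.001]
contact_force: [-0.5, 0.4, -3.9]
grip_width: 0.0212
gripper_force: 79.0
```

Emit:
servo_tool(
  commands=[
    [0,0,0,0,0,-1,1],
    [0,0,0,0,0,-2,1],
    [0,0,0,0,0,-3,1],
    [0,0,0,0,0,-3,1],
    [0,0,0,0,0,-3,1],
  ],
)

```text
clock: 8.42
tcp_pos: [0.4921, -0.0988, 0.1142]
orientation: [0.16, -3.137, -0.0]
contact_force: [0.4, -0.0, -4.2]
grip_width: 0.0213
gripper_force: 79.0
```

Emit:
servo_tool(
  commands=[
    [0,0,0,0,0,-1,1],
    [0,0,0,0,0,-2,1],
    [0,0,0,0,0,-2,1],
    [0,0,0,0,0,-2,1],
  ],
)

```text
clock: 8.75
tcp_pos: [0.4922, -0.0988, 0.1122]
orientation: [0.16, -3.137, -0.0]
contact_force: [-0.3, -0.6, -3.0]
grip_width: 0.0209
gripper_force: 79.0
```

Emit:
servo_tool(
  commands=[
    [0,0,0,0,0,-1,1],
    [0,0,0,0,0,-2,1],
    [0,0,0,0,0,-2,1],
    [0,0,0,0,0,-2,1],
  ],
)

```text
clock: 9.08
tcp_pos: [0.4921, -0.0988, 0.1102]
orientation: [0.16, -3.137, -0.0]
contact_force: [0.6, -0.5, -3.4]
grip_width: 0.021
gripper_force: 79.0
```

Emit:
servo_tool(
  commands=[
    [0,0,0,0,0,-1,1],
    [0,0,0,0,0,-2,1],
    [0,0,0,0,0,-2,1],
    [0,0,0,0,0,-2,1],
  ],
)

```text
clock: 9.42
tcp_pos: [0.4921, -0.0988, 0.1082]
orientation: [0.16, -3.137, -0.0]
contact_force: [-0.2, 0.3, -2.7]
grip_width: 0.0211
gripper_force: 79.0
```

Emit:
servo_tool(
  commands=[
    [0,0,0,0,0,-1,1],
    [0,0,0,0,0,-1,1],
    [0,0,0,0,0,-1,1],
  ],
)

```text
clock: 9.67
tcp_pos: [0.4922, -0.0988, 0.1072]
orientation: [0.16, -3.137, -0.0]
contact_force: [0.1, 0.0, -3.1]
grip_width: 0.021
gripper_force: 79.0
```

Emit:
servo_tool(
  commands=[
    [0,0,0,0,0,-1,1],
    [0,0,0,0,0,-1,1],
    [0,0,0,0,0,-1,1],
  ],
)

```text
clock: 9.92
tcp_pos: [0.4922, -0.0987, 0.1063]
orientation: [0.16, -3.138, -0.0]
contact_force: [0.6, 0.3, -2.5]
grip_width: 0.0215
gripper_force: 79.0
```

Emit:
servo_tool(
  commands=[
    [0,0,0,0,0,-1,1],
    [0,0,0,0,0,-1,1],
    [0,0,0,0,0,-1,1],
  ],
)

```text
clock: 10.17
tcp_pos: [0.4923, -0.0988, 0.1054]
orientation: [-0.16, 3.137, -0.0]
contact_force: [-0.6, -0.7, -0.3]
grip_width: 0.0214
gripper_force: 79.0
```

Emit:
servo_tool(
  commands=[
    [0,0,0,0,0,-1,1],
    [0,0,0,0,0,-1,1],
    [0,0,0,0,0,-1,1],
  ],
)

```text
clock: 10.42
tcp_pos: [0.4923, -0.0988, 0.1045]
orientation: [-0.16, 3.137, -0.0]
contact_force: [-1.7, 0.7, 1.7]
grip_width: 0.0211
gripper_force: 79.3
```

Emit:
servo_tool(
  commands=[
    [0,0,0,-0.5,5,0,1],
    [0,0,0,-1.5,14,0,1],
    [0,0,0,-2.5,24,0,1],
    [0,0,0,-3.5,34,0,1],
    [0,0,0,-4.5,44,0,1],
  ],
)

```text
clock: 10.83
tcp_pos: [0.4877, -0.0535, 0.1045]
orientation: [-0.161, 3.137, -0.0]
contact_force: [0.4, -3.2, 0.8]
grip_width: 0.0214
gripper_force: 79.3
```

Emit:
servo_tool(
  commands=[
    [0,0,0,-1,10,0,1],
    [0,0,0,-2,20,0,1],
    [0,0,0,-3,30,0,1],
    [0,0,0,-4,40,0,1],
    [0,0,0,-5,49.7,0,1],
  ],
)

```text
clock: 11.25
tcp_pos: [0.4825, -0.0041, 0.1043]
orientation: [0.16, -3.137, 0.0]
contact_force: [1.0, -3.0, 1.7]
grip_width: 0.0215
gripper_force: 79.3
```

Emit:
servo_tool(
  commands=[
    [0,0,0,-1,10,0,1],
    [0,0,0,-2,20,0,1],
    [0,0,0,-3,30,0,1],
    [0,0,0,-4,40,0,1],
    [0,0,0,-5,49.7,0,1],
  ],
)

```text
clock: 11.67
tcp_pos: [0.4775, 0.0456, 0.1043]
orientation: [0.16, -3.137, 0.0]
contact_force: [-0.3, -3.2, 2.9]
grip_width: 0.0209
gripper_force: 79.3
```

Emit:
servo_tool(
  commands=[
    [0,0,0,-1,10,0,1],
    [0,0,0,-2,20,0,1],
    [0,0,0,-3,30,0,1],
    [0,0,0,-4,40,0,1],
    [0,0,0,-5,49.7,0,1],
  ],
)

```text
clock: 12.08
tcp_pos: [0.4725, 0.0953, 0.1043]
orientation: [0.16, -3.137, 0.0]
contact_force: [0.6, -3.7, 3.0]
grip_width: 0.0214
gripper_force: 79.3
```

Emit:
servo_tool(
  commands=[
    [0,0,0,-1,9,0,1],
    [0,0,0,-2,18,0,1],
    [0,0,0,-3,27,0,1],
    [0,0,0,-4,36,0,1],
    [0,0,0,-4.7,45,0,1],
  ],
)

```text
clock: 12.5
tcp_pos: [0.4677, 0.1401, 0.1042]
orientation: [0.159, -3.137, 0.0]
contact_force: [-0.6, -4.0, 2.7]
grip_width: 0.0207
gripper_force: 79.3
```

Emit:
servo_tool(
  commands=[
    [0,0,0,-1,8,0,1],
    [0,0,0,-2,16,0,1],
    [0,0,0,-3,24,0,1],
    [0,0,0,-4,32,0,1],
    [0,0,0,-4.3,40,0,1],
  ],
)

```text
clock: 12.92
tcp_pos: [0.4628, 0.1808, 0.1039]
orientation: [0.161, -3.136, -0.002]
contact_force: [0.5, -0.1, -3.8]
grip_width: 0.0211
gripper_force: 79.2
```

```bash
python3 - <<'E'
from h import *
im,d=grab('scene'); np.savez('pics/s2.npz',im=im,d=d); a=im[120:290,290:470]; cv2.imwrite('pics/f.png',cv2.resize(a,None,fx=3.4,fy=3.4,interpolation=cv2.INTER_CUBIC))
E
```

```text
(no output)
```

View pics/f.png

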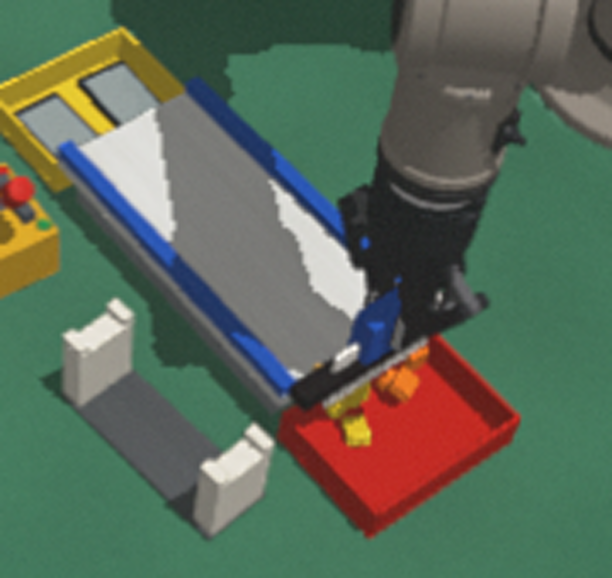

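Most offcuts are in the tray at (350-420,350-430), but an orange spot at (318,368) sits behind the bar near the track's end; I'll raise the squeegee and look.

Emit:
servo_tool(
  commands=[
    [0,0,0,0,0,20,1],
    [0,0,0,0,0,45,1],
    [0,0,0,0,0,70,1],
    [0,0,0,0,0,90,1],
    [0,0,0,0,0,100,1],
  ],
)

```text
clock: 13.38
tcp_pos: [0.4644, 0.1804, 0.2065]
orientation: [-0.16, 3.135, 0.002]
contact_force: [1.0, 0.5, -2.4]
grip_width: 0.0212
gripper_force: 79.1
```

Emit:
servo_tool(
  commands=[
    [0,0,0,15,-30,0,1],
    [0,0,0,30,-60,0,1],
    [0,0,0,45,-90,0,1],
    [0,0,0,60,-120,0,1],
    [0,0,0,60,-120,0,1],
  ],
)

```text
clock: 13.8
tcp_pos: [0.5262, 0.0513, 0.2029]
orientation: [0.144, -3.138, 0.005]
contact_force: [0.7, -0.6, -3.0]
grip_width: 0.0212
gripper_force: 79.3
```

```bash
cat > off.py <<'E'
from h import *
t=np.radians(5.88)
for n in ('top','scene'):
    im,d=grab(n); cv2.imwrite('pics/last_%s.png'%n,im)
    P=cloud(n,d); h=cv2.cvtColor(im,cv2.COLOR_BGR2HSV).astype(int)
    L=(P[...,:2]-[.481,.0106])@np.array([[np.cos(t),-np.sin(t)],[np.sin(t),np.cos(t)]])
    m=(h[...,0]>7)&(h[...,0]<35)&(h[...,1]>110)&(abs(L[...,0])<.085)&(L[...,1]>-.14)&(L[...,1]<.28)&(P[...,2]<.12)
    k,lab,s,c=cv2.connectedComponentsWithStats(m.astype(np.uint8))
    for i in range(1,k):
        if s[i,4]>8: q=lab==i; print(n,s[i,4],'px',c[i].round(),'track',np.median(L[q],0).round(3),'z',np.percentile(P[q][:,2],[5,50,95]).round(3),'hue',np.median(h[q][:,0]))
E
python3 off.py; python3 - <<'E'
import cv2,numpy as np
f=lambda n,b:cv2.resize(cv2.imread(f'pics/last_{n}.png')[b[1]:b[3],b[0]:b[2]],(390,400),interpolation=cv2.INTER_CUBIC)
cv2.imwrite('pics/g.png',np.hstack([f('scene',(365,190,455,282)),f('top',(220,230,310,322))]))
E
```

```text
top 169 px [262. 264.] track [0.02  0.175] z [0.003 0.016 0.031] hue 27.0
top 32 px [267. 281.] track [-0.024  0.166] z [0.004 0.022 0.026] hue 12.0
top 80 px [256. 288.] track [-0.038  0.198] z [0.004 0.01  0.016] hue 16.5
top 31 px [268. 294.] track [-0.056  0.165] z [0.009 0.025 0.03 ] hue 14.0
scene 42 px [412. 225.] track [-0.054  0.167] z [0.008 0.02  0.027] hue 11.5
scene 200 px [395. 239.] track [0.017 0.168] z [0.003 0.014 0.025] hue 22.0
scene 60 px [414. 238.] track [-0.036  0.198] z [0.003 0.009 0.014] hue 12.0
```

View pics/g.png

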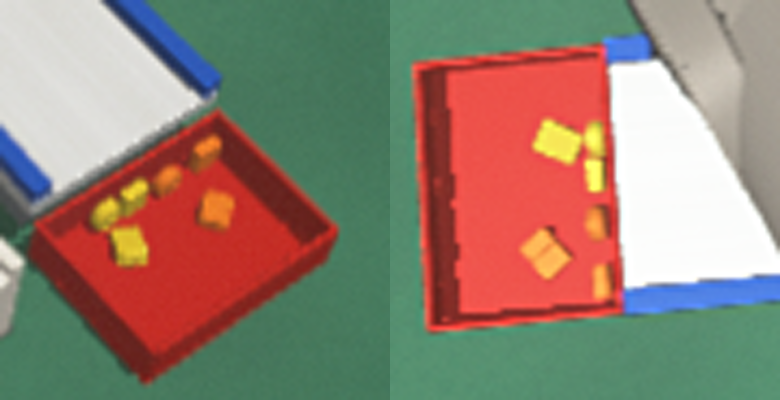

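All six (three yellow, three orange) lie inside the red tray, four leaning on its near wall, and the plate is clear. Next, hang up the squeegee.

```bash
python3 - <<'E'
from h import *
o=r.get_obs(); v=o['orientation']; print(o['clock'],o['tcp_pos'],v,'tool y yaw',np.degrees(2*np.arctan2(v[1],v[0]))-90)
print('goal yaw',np.degrees(2*np.arctan2(2.411,2.012))-90)
E
```

```text
13.9 [0.52369152 0.05763215 0.20319624] [ 1.53436848e-01 -3.13613480e+00 -4.64573606e-04] tool y yaw -264.39802185469614
goal yaw 10.309429609016604
```

Emit:
servo_tool(
  commands=[
    [0,0,-5.7,7,5,0,1],
    [0,0,-11.4,14,11,0,1],
    [0,0,-17.1,21,16,0,1],
    [0,0,-22.8,28,22,0,1],
    [0,0,-28.4,35,27,0,1],
  ],
)

```text
clock: 14.32
tcp_pos: [0.558, 0.0885, 0.2038]
orientation: [-0.618, -3.079, -0.001]
contact_force: [-0.7, -0.1, -2.2]
grip_width: 0.0211
gripper_force: 79.4
```

Emit:
servo_tool(
  commands=[
    [0,0,-5.7,7,5,0,1],
    [0,0,-11.4,14,11,0,1],
    [0,0,-17.1,21,16,0,1],
    [0,0,-22.8,28,22,0,1],
    [0,0,-28.4,35,27,0,1],
  ],
)

```text
clock: 14.73
tcp_pos: [0.5929, 0.1157, 0.2036]
orientation: [-1.354, -2.833, -0.0]
contact_force: [-0.4, -0.7, -2.7]
grip_width: 0.0212
gripper_force: 79.4
```

Emit:
servo_tool(
  commands=[
    [0,0,-5.7,7,5,0,1],
    [0,0,-11.4,14,11,0,1],
    [0,0,-17.1,21,16,0,1],
    [0,0,-22.8,28,22,0,1],
    [0,0,-28.4,34,27,0,1],
  ],
)

```text
clock: 15.15
tcp_pos: [0.6269, 0.1427, 0.2034]
orientation: [-2.008, -2.414, 0.001]
contact_force: [0.1, 0.6, -3.2]
grip_width: 0.021
gripper_force: 79.4
```

Emit:
servo_tool(
  commands=[
    [0,0,0,0,0,0,1],
    [0,0,0,0,0,0,1],
    [0,0,0,0,0,0,1],
    [0,0,0,0,0,0,1],
  ],
)

```text
clock: 15.48
tcp_pos: [0.627, 0.1402, 0.204]
orientation: [-2.003, -2.419, 0.001]
contact_force: [-0.9, -0.0, -3.1]
grip_width: 0.0212
gripper_force: 79.4
```

```bash
python3 - <<'E'
from h import *
o=r.get_obs(); v=o['orientation']; print(o['clock'],o['tcp_pos'],v,'tool y yaw',np.degrees(2*np.arctan2(v[1],v[0]))-90)
# rack: fit cheek tops again, squeegee out of it
t=np.load('pics/s1.npz')
for n in ('s1','s2'):
    z=np.load(f'pics/{n}.npz'); im,d=z['im'],z['d']; P=cloud('scene',d); h=cv2.cvtColor(im,cv2.COLOR_BGR2HSV).astype(int)
    m=(P[...,2]>.066)&(P[...,2]<.09)&(h[...,1]<70)&(h[...,2]>130)&(abs(P[...,0]-.625)<.07)&(abs(P[...,1]-.135)<.12)
    print(n,m.sum(),cv2.minAreaRect((P[m][:,:2]*1000).astype(np.float32)),np.percentile(P[m][:,2],[5,50,95]))
E
```

```text
15.4833 [0.62700695 0.14020149 0.20399767] [-2.00336198e+00 -2.41935364e+00  1.16941538e-03] tool y yaw -349.25336721952544
s1 347 ((626.26708984375, 132.40673828125), (56.30631637573242, 172.3844757080078), 12.05184268951416) [0.06723163 0.07247679 0.08246757]
s2 334 ((625.1782836914062, 132.60861206054688), (56.64311599731445, 171.0179901123047), 12.209600448608398) [0.0682344  0.07256523 0.08240092]
```

Emit:
servo_tool(
  commands=[
    [0,0,0,0.3,-3,-25,1],
    [0,0,0,0.3,-3,-50,1],
    [0,0,0,0.3,-3,-72,1],
    [0,0,0,0.3,-3,-90,1],
    [0,0,0,0.3,-3,-98,1],
  ],
)

```text
clock: 15.9
tcp_pos: [0.6261, 0.1362, 0.1035]
orientation: [-2.004, -2.416, 0.006]
contact_force: [-1.1, -0.9, -3.6]
grip_width: 0.021
gripper_force: 79.5
```

Emit:
servo_tool(
  commands=[
    [0,0,0,0,0,0,1],
    [0,0,0,0,0,-2,1],
    [0,0,0,0,0,-4,1],
    [0,0,0,0,0,-6,1],
    [0,0,0,0,0,-6,1],
  ],
)

```text
clock: 16.32
tcp_pos: [0.6284, 0.1374, 0.101]
orientation: [2.006, 2.417, 0.001]
contact_force: [-0.7, 0.6, -3.0]
grip_width: 0.0213
gripper_force: 79.4
```

Emit:
servo_tool(
  commands=[
    [0,0,0,0,0,-1,1],
    [0,0,0,0,0,-2,1],
    [0,0,0,0,0,-3,1],
    [0,0,0,0,0,-3,1],
    [0,0,0,0,0,-3,1],
  ],
)

```text
clock: 16.73
tcp_pos: [0.628, 0.1373, 0.0973]
orientation: [-2.006, -2.418, 0.0]
contact_force: [0.2, 0.4, -2.7]
grip_width: 0.0211
gripper_force: 79.4
```

Emit:
servo_tool(
  commands=[
    [0,0,0,0,0,-1,1],
    [0,0,0,0,0,-1,1],
    [0,0,0,0,0,-1,1],
    [0,0,0,0,0,-1,1],
  ],
)

```text
clock: 17.07
tcp_pos: [0.6282, 0.1374, 0.0965]
orientation: [2.006, 2.417, 0.001]
contact_force: [-0.1, -0.6, -1.4]
grip_width: 0.0214
gripper_force: 79.7
```

Contact begins at the pick height. A touch lower, then release and rise.

Emit:
servo_tool(
  commands=[
    [0,0,0,0,0,-0.5,1],
    [0,0,0,0,0,-0.5,0.8],
    [0,0,0,0,0,-0.5,0.5],
    [0,0,0,0,0,-0.5,0],
    [0,0,0,0,0,-0.5,0],
  ],
)

```text
clock: 17.48
tcp_pos: [0.6282, 0.1374, 0.0958]
orientation: [2.006, 2.417, 0.001]
contact_force: [-0.1, -0.0, -0.0]
grip_width: 0.0573
gripper_force: 0.0
```

Emit:
servo_tool(
  commands=[
    [0,0,0,0,0,0,0],
    [0,0,0,0,0,0,0],
    [0,0,0,0,0,0,0],
    [0,0,0,0,0,10,0],
    [0,0,0,0,0,20,0],
  ],
)

```text
clock: 17.9
tcp_pos: [0.6276, 0.1372, 0.116]
orientation: [-2.006, -2.417, 0.002]
contact_force: [0.2, 0.1, 0.4]
grip_width: 0.0856
gripper_force: 0.0
```

Emit:
servo_tool(
  commands=[
    [0,0,0,0,0,20,0],
    [0,0,0,0,0,45,0],
    [0,0,0,0,0,75,0],
    [0,0,0,0,0,100,0],
    [0,0,0,0,0,120,0],
  ],
)

```text
clock: 18.32
tcp_pos: [0.6288, 0.1379, 0.2398]
orientation: [2.005, 2.416, 0.005]
contact_force: [-0.1, 0.9, -0.4]
grip_width: 0.0851
gripper_force: 0.0
```

Emit:
servo_tool(
  commands=[
    [0,0,0,0,-30,0,0],
    [0,0,0,0,-60,0,0],
    [0,0,0,0,-90,0,0],
    [0,0,0,0,-120,0,0],
    [0,0,0,0,-150,0,0],
  ],
)

```text
clock: 18.73
tcp_pos: [0.6281, -0.0139, 0.2374]
orientation: [2.005, 2.417, 0.002]
contact_force: [0.7, -0.0, -0.7]
grip_width: 0.0855
gripper_force: 0.0
```

```bash
python3 off.py; python3 - <<'E'
from h import *
print(head())
for n in ('top','scene'):
    im,d=grab(n); cv2.imwrite('pics/fin_%s.png'%n,im); P=cloud(n,d); h=cv2.cvtColor(im,cv2.COLOR_BGR2HSV).astype(int)
    m=(h[...,0]>100)&(h[...,0]<130)&(h[...,1]>120)&(P[...,2]>.123)&(P[...,2]<.145)&(abs(P[...,0]-.625)<.06)&(abs(P[...,1]-.135)<.06)
    print(n,m.sum(),cv2.minAreaRect((P[m][:,:2]*1000).astype(np.float32)),np.median(P[m][:,2]))
a=cv2.imread('pics/fin_scene.png')[130:290,230:450]; cv2.imwrite('pics/i.png',cv2.resize(a,None,fx=3.4,fy=3.4,interpolation=cv2.INTER_CUBIC))
E
```

```text
top 168 px [262. 264.] track [0.021 0.176] z [0.003 0.015 0.029] hue 26.5
top 32 px [267. 281.] track [-0.024  0.166] z [0.004 0.022 0.025] hue 12.0
top 79 px [256. 288.] track [-0.038  0.197] z [0.004 0.011 0.015] hue 16.0
top 31 px [268. 294.] track [-0.056  0.165] z [0.01  0.025 0.028] hue 13.0
scene 44 px [412. 225.] track [-0.054  0.167] z [0.009 0.018 0.028] hue 11.0
scene 200 px [395. 239.] track [0.018 0.168] z [0.003 0.014 0.024] hue 22.0
scene 57 px [414. 238.] track [-0.036  0.199] z [0.002 0.01  0.014] hue 12.0
(array([ 0.64898195, -0.05432462,  0.12460414]), np.int64(63))
top 254 ((625.8877563476562, 136.37042236328125), (22.65508270263672, 58.05287170410156), 10.622574806213379) 0.13270383461587443
scene 213 ((629.4551391601562, 136.47216796875), (22.76713752746582, 59.045833587646484), 10.005751609802246) 0.13095884440008987
```

View pics/i.png

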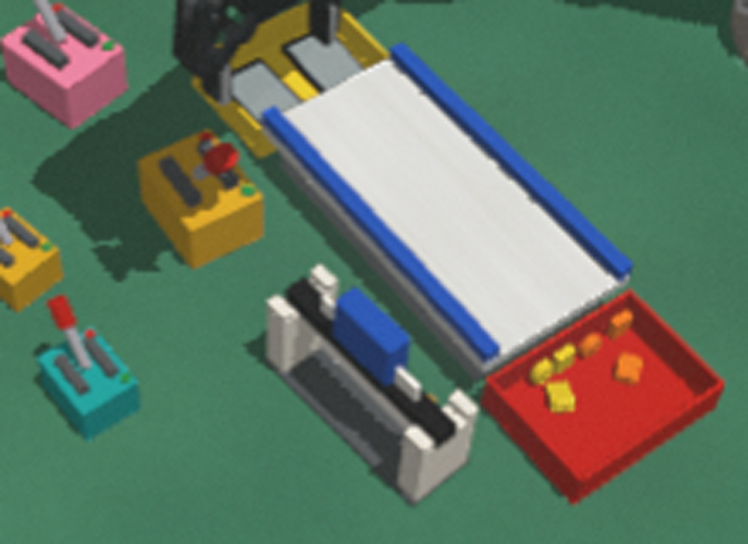

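The picture shows the squeegee seated in both notches (375,350), the plate empty, all six offcuts in the red tray (540-630,320-395) and the isolator lever over to the green side (220,155).

```bash
python3 -c "
from bench import r
print(r.hand_in())"
```

```text
the job is handed in; nothing more can be done
None
```

The job is handed in: the isolator is off, all six offcuts are in the red tray, the squeegee hangs back in its rack, and the modules and dispenser were not touched; hand-in returned no verdict.

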